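# Move two bare frames from the drying peg to their grooved blocks

## Robot

A 7-joint arm with a two-finger parallel gripper is mounted at the origin on the work surface. World frame = base frame: x ahead of the robot, y to its left, z up, the work surface at z = 0. Lengths are in m, angles in rad, forces in N, time in s.
With the tool pointing down it reaches from about 0.425 to 0.875 m from the base axis. Payload 4.7 kg.
Tool frame: the origin (TCP) lies at the very end of the fingers, on their centre line; the grasp point (between the pads) lies 19 mm behind it; z points along the fingers, y is the line along which they close (so a half turn about z gives the same grasp; the last joint's range is limited). The gripper opens to 87 mm and grips with 3 to 60 N. Pads are 19 mm wide; open, the fingers measure 117 mm over their backs; the gripper's body (75 mm by 190 mm) begins 51 mm behind the grasp point.
Start: joints at [-1.254, 0.321, -0.07, 1.45, 0.023, 1.371, -0.057], TCP at [0.194, 0.62, 0.223] pointing down, gripper open.
Joint ranges: [-2.86, 2.86], [-0.3, 2.09], [-1.38, 1.24], [0.06, 2.45], [-1.56, 4.7], [0.09, 2.05], [-2.69, 2.69]. Speed limits (rad/s): [2.57, 2.57, 3.14, 3.14, 3.14, 3.14, 3.14].

## Interface

Orientations are given as a rotation vector (axis times angle).
In Python, from bench import ctrl, get_image, job gives the robot as it stands.
- The arm moves only by the shell command python3 -m crank 'ROWS' [FORCE]. ROWS is JSON, a list that holds one entry, the list of rows, each a list of 5 numbers: the shift along the tool's x, y, z in mm, then the turn about the tool's z in rad, then the closure, from -1 (fully open) to 1 (shut), so that 0 is half open. A call has 1 to 10 rows; each row shifts and turns the commanded pose from where the row before left it, along the tool's axes as they then stand; what a row does not reach is not made up. A row lasts 1/12 s, in which the tool goes at most 41.7 mm and 7.16 degrees, less where a joint would pass 70% of its speed; a pose out of reach is approached as far as the arm can. A call with a gripper value outside its range is refused whole. The fingers move at their own pace and stop on an object; FORCE is the grip in N (left out, the last holds). Time passes only in rows, so rows that do not move let the fingers close. It gives the time, the measured TCP pose, the force, the opening and the grip force at its end, in the units of the state.
- ctrl.get_state(): the state, without advancing time (a new reading comes with each control period).
- get_image(name): name is "scene" or "top" or "wrist"; returns a dict with "pixels" (420x560x3 uint8, red, green, blue), "fx", "fy", "cx", "cy" (pixels), "k1" (the pictures are not rectified: a ray, as slopes to the right and down, at radius r is drawn at 1 + k1 r^2 times it, then the intrinsics apply), "T" (4x4, takes a point from camera to world coordinates); the wrist camera has in their place "T_tool_cam" (4x4, takes a point from camera to tool coordinates, whose origin is the TCP and whose axes are the flange's). Camera axes: x right, y down, z forward; pixel columns grow to the right and rows downward; lengths in m; the calibration is good to about 2 mm. A picture is of the moment at which its call begins: read the wrist's pose just before it. There is no depth.
- job.close_job(): hands the job in; it is judged then, once.
The state is a dict: "time": time; "joint_positions": joint angles; "qd": joint speeds; "joint_torque": joint torques, N m; "position": TCP position; "tool_rot": TCP orientation; "ft_force": force on the tool from outside, world axes, zero at the start; "torque": the same for the moment, N m; "grip_width": opening from 0.0 (shut) to 1.0 (fully open); "grip_force": force on a finger pad.
Only numpy, scipy, OpenCV 4.12 (cv2) and the standard library are available. Lean on these libraries where they do the work, as an engineer would, in place of code of your own. Each camera call takes 0.05 s, during which the arm holds its last target. There are 200 camera calls.

## Task

Two bare wooden picture frames, a deep square one and a slim tall one, hang one behind the other on the same peg: lift each up and off it and stand it, the same way up as it hung, in the plywood block whose groove fits its thickness (deep frame in the wide groove, slim frame in the narrow one), about centred along the block and with its bottom edge resting on the groove's floor. Lower the frames in rather than dropping them, and never let them touch the bench. Leave the small wet frame hanging on the other stand, and do not shift the bottle, the tape roll or the knife.

Things in the scene. Friction and masses are not known exactly. Their poses are not given: they have to be found in the camera images.
- deep_frame: Deep frame: bare wood, open (no glass or back), 120 mm wide, 120 high, 34 thick, rails 16 mm wide, 175 to 350 g, hanging by its top rail on the pair stand's peg. Origin: middle of the top rail's underside, where it lies on the peg: 16 mm below the top edge, 104 above the bottom edge. x through the thickness (along the peg while hung; faces alike), y along the rail, z up.
- slim_frame: Slim frame: same wood, open, 120 mm wide, 160 high, 18 thick, rails 16 mm wide, 126 to 252 g, in front of or behind the deep frame on the same peg, 65 mm from it centre to centre. Origin: middle of the top rail's underside, where it lies on the peg: 16 mm below the top edge, 144 above the bottom edge. Axes as the deep frame.
- deep_frame_foot (a point): Middle of the deep frame's bottom edge (underside), 104 mm below its origin.
- slim_frame_foot (a point): Middle of the slim frame's bottom edge (underside), 144 mm below its origin.
- pair_stand: Fixed stand: base plate 120 x 110 x 14 mm, 24 mm square post 250 tall, one level round peg 10 mm thick, its top at 240 mm, pointing along the stand's -x (roughly to the robot) to 161 mm from the post's axis; its end turns up to 255 mm, so a frame must rise over 15 mm to come off past the tip. Frames hang 55 and 120 mm from the post's axis. Origin: bench level, on the post's axis; z up.
- single_stand: A fixed stand just like the pair stand, left or right of it, carrying only the wet frame, 75 to 95 mm from its post's axis. Origin and axes as the pair stand.
- wet_frame: The small landscape frame, 110 mm wide, 80 mm high, 18 mm thick, on the single stand's peg: still wet, to be left hanging. Origin: middle of the top rail's underside; the rail is 16 mm wide.
- wide_block: Fixed plywood block with the wide groove: 80 mm (x) by 100 mm (y) by 48 mm high. The groove is 40 mm wide, runs along y, open at both ends, 36 mm deep; its floor is 12 mm above the bench. Origin: centre of the underside, z up.
- narrow_block: Fixed plywood block with the narrow groove: 64 mm (x) by 100 mm (y) by 48 mm high. The groove is 24 mm wide, runs along y, open at both ends, 36 mm deep; its floor is 12 mm above the bench. Origin: centre of the underside, z up. The two blocks may change places.
- wide_block_floor (a point): Centre of the wide groove's floor, 12 mm above the bench; axes as the block.
- narrow_block_floor (a point): Centre of the narrow groove's floor, 12 mm above the bench; axes as the block.
- glue_bottle: Bystander: white glue bottle, 58 mm in diameter, blue cap, 195 mm tall, standing. Origin: centre of the underside.
- tape_roll: Bystander: brown tape roll lying flat, 88 mm in diameter, 48 mm high. Origin: centre of the underside.
- knife: Bystander: yellow utility knife lying flat, about 132 mm long along its x, 30 mm wide, 25 mm high. Origin: under the middle of the handle.
There are look-alikes about, which are no part of the job. Leave any pink look-alike of the slim_frame alone. What is shaped like the deep_frame but pink is not meant.

How it is judged:
At the end, for the whole second after the job is handed in: Deep frame in the wide groove, slim in the narrow: foot within 12 mm across, 35 mm along and 5 mm in height of the groove floor centre, upright within 0.25 rad, aligned within 0.3 rad, at rest; wet frame, bottle, roll and knife within 30 mm of their starts, bottle standing (0.3 rad) (x of deep_frame_foot in the frame of wide_block_floor between -0.012 and 0.012 m and y of deep_frame_foot in the frame of wide_block_floor between -0.035 and 0.035 m and z of deep_frame_foot in the frame of wide_block_floor between -0.005 and 0.005 m and angle between each of deep_frame, slim_frame's own z axis and vertical below 0.25 rad and angle between the x axis of deep_frame and the x axis of wide_block, either way round below 0.3 rad and linear speed of each of deep_frame, slim_frame below 0.02 m/s and angular speed of each of deep_frame, slim_frame below 0.15 rad/s and x of slim_frame_foot in the frame of narrow_block_floor between -0.012 and 0.012 m and y of slim_frame_foot in the frame of narrow_block_floor between -0.035 and 0.035 m and z of slim_frame_foot in the frame of narrow_block_floor between -0.005 and 0.005 m and angle between the x axis of slim_frame and the x axis of narrow_block, either way round below 0.3 rad and distance of each of wet_frame, glue_bottle, tape_roll, knife from where it was at the start of the episode below 0.03 m and angle between glue_bottle's own z axis and vertical below 0.3 rad); the robot touches nothing.
It fails at once if a frame to be moved touches the bench (height (world z) of any of deep_frame_foot, slim_frame_foot below 0.006 m or height (world z) of any of deep_frame, slim_frame below 0.022 m).
It fails at once if a frame to be moved is dropped (faster than 0.4 m/s while not held) ((linear speed of deep_frame above 0.4 m/s and contact force between deep_frame and the fingers below 0.05 N) or (linear speed of slim_frame above 0.4 m/s and contact force between slim_frame and the fingers below 0.05 N)).
It fails at once if the wet frame is shifted by 30 mm or more (distance of wet_frame from where it was at the start of the episode above 0.03 m).
It fails at once if the bottle, tape roll or knife is shifted by 30 mm or more (distance of any of glue_bottle, tape_roll, knife from where it was at the start of the episode above 0.03 m).
It fails at once if the bottle is tipped (angle between glue_bottle's own z axis and vertical above 0.3 rad).
It also fails if it takes over 72 s, if anything falls off the work surface, if the arm or the gripper's body presses on something with over 40 N, if the wrist force passes 120 N, or if a joint passes its speed limit or range.

## Working session

There is one attempt and no reset: what is moved stays moved. The work goes in short steps, Python scripts to look and compute and a shell command to move; the robot and the scene stay as the last step left them, time stands still between calls to the robot, and variables do not carry over. Pictures are saved under pics/ and viewed, at most 11 in all, crops included, and the job is handed in when it is done.

```bash
mkdir -p pics
cat > h.py <<'E'
import numpy as np, cv2
from scipy.spatial.transform import Rotation as R
from bench import ctrl, get_image, job
def grab(n,f):
    s=ctrl.get_state(); im=get_image(n); cv2.imwrite('pics/'+f+'.png',im['pixels'][:,:,::-1])
    if n=='wrist':
        T=np.eye(4);T[:3,:3]=R.from_rotvec(s['tool_rot']).as_matrix();T[:3,3]=s['position'];im['T']=T@im['T_tool_cam']
    np.save('pics/'+f+'.npy',{k:v for k,v in im.items()},allow_pickle=True)
    return im
def load(f): return np.load('pics/'+f+'.npy',allow_pickle=True).item()
def ray(im,u,v):
    x=(u-im['cx'])/im['fx'];y=(v-im['cy'])/im['fy'];a,b=x,y
    for _ in range(20):
        k=1+im['k1']*(a*a+b*b);a,b=x/k,y/k
    T=np.array(im['T']);return T[:3,3],T[:3,:3]@np.array([a,b,1])
def onz(im,u,v,z):
    o,d=ray(im,u,v);return o+d*(z-o[2])/d[2]
def onx(im,u,v,x):
    o,d=ray(im,u,v);return o+d*(x-o[0])/d[0]
def tri(i1,p1,i2,p2):
    o,d=ray(i1,*p1);q,e=ray(i2,*p2)
    s=np.linalg.lstsq(np.c_[d,-e],q-o,rcond=None)[0]
    a,b=o+d*s[0],q+e*s[1];return (a+b)/2,np.linalg.norm(a-b)
def proj(im,p):
    T=np.array(im['T']);c=T[:3,:3].T@(np.array(p)-T[:3,3]);a,b=c[:2]/c[2];k=1+im['k1']*(a*a+b*b)
    return im['fx']*a*k+im['cx'],im['fy']*b*k+im['cy']
E
python3 - <<'E'
from h import *
np.set_printoptions(precision=3,suppress=True)
for n in('scene','top'):
    i=grab(n,n+'0');print(n,np.array(i['T']),i['fx'],i['k1'])
s=ctrl.get_state();print(s['time'],s['position'],s['tool_rot'])
print(get_image('wrist')['T_tool_cam'])
E
```

```text
scene [[-0.145  0.605 -0.783  1.646]
 [ 0.989  0.098 -0.108  0.189]
 [ 0.011 -0.79  -0.613  0.968]
 [ 0.     0.     0.     1.   ]] 539.717391937048 -0.10756602680599948
top [[ 0.006 -0.997  0.079  0.518]
 [-1.    -0.007 -0.008  0.031]
 [ 0.009 -0.079 -0.997  1.024]
 [ 0.     0.     0.     1.   ]] 425.32100889132164 -0.015863001628499865
0.1 [0.194 0.62  0.222] [-0.474 -3.105  0.003]
[[ 0.001 -0.969 -0.245  0.067]
 [ 1.     0.001  0.     0.   ]
 [-0.    -0.245  0.969 -0.162]
 [ 0.     0.     0.     1.   ]]
```

View pics/scene0.png

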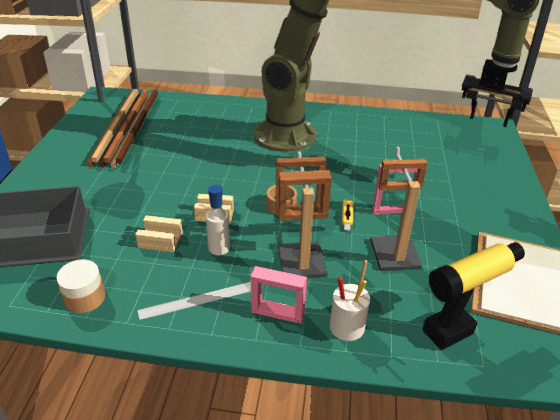

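View pics/top0.png

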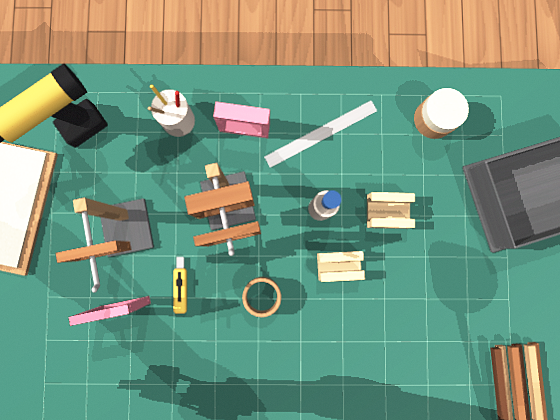

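Top view, with +x up and +y left:
- **Frames:** the deep frame is at (219,198) and the slim one in front of it at (227,234), on the pair stand. The wet frame hangs at (93,252) on the other stand.
- **Look-alikes:** there is a pink deep one at (241,119) and a pink slim one at (110,310). I reject both on colour.
- **Blocks:** wide block at (390,210), narrow block at (341,266).
- **Bystanders:** bottle at (325,205), tape roll at (262,297), knife at (180,287).

In the scene view the pair is at (303,188) and the pink ones are at (279,295) and (395,190).

Next I take a close crop to check that choice.

Run:
```python
import cv2,numpy as np
t=cv2.imread('pics/top0.png')
a=cv2.resize(t[155:275,170:290],(600,600),interpolation=cv2.INTER_CUBIC)
b=cv2.resize(t[180:290,310:420],(500,500),interpolation=cv2.INTER_CUBIC)
c=np.zeros((600,800,3),np.uint8);a=cv2.resize(a,(400,400));b=cv2.resize(b,(400,400));c[:400,:400]=a;c[:400,400:]=b
cv2.imwrite('pics/crop0.png',c[:400])
```

```text
(no output)
```

View pics/crop0.png

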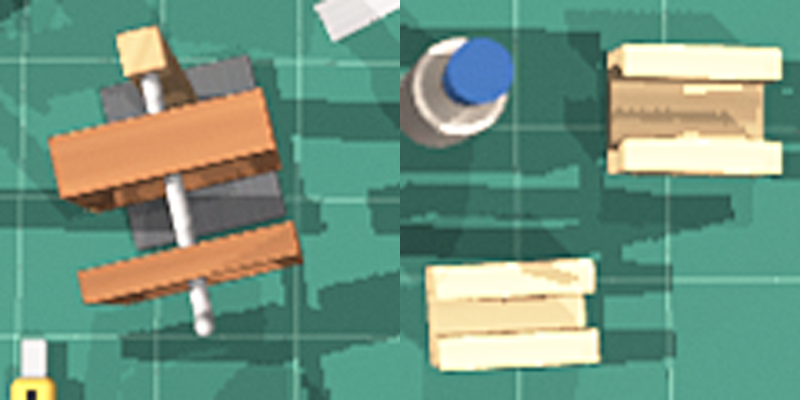

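The left crop shows two brown frames on one peg: the deep one, rail centre about (162,150), and the slim one in front at (190,263). Both match the description. In the right crop the wide block is top right and the narrow block bottom left.

Run:
```python
from h import *
np.set_printoptions(precision=4,suppress=True)
im=load('top0');bgr=cv2.imread('pics/top0.png');hsv=cv2.cvtColor(bgr,cv2.COLOR_BGR2HSV)
def comp(lo,hi,box,z,name,k=0):
    m=cv2.inRange(hsv,lo,hi);M=np.zeros_like(m);x0,y0,x1,y1=box;M[y0:y1,x0:x1]=m[y0:y1,x0:x1]
    cs,_=cv2.findContours(M,cv2.RETR_EXTERNAL,cv2.CHAIN_APPROX_NONE)
    for c in sorted(cs,key=cv2.contourArea)[::-1][:2]:
        if cv2.contourArea(c)<60: continue
        P=np.array([onz(im,p[0][0],p[0][1],z)[:2] for p in c],np.float32)
        (a,b),(w,h),_=r=cv2.minAreaRect(P);bx=cv2.boxPoints(r);e=max((bx[1]-bx[0],bx[2]-bx[1]),key=np.linalg.norm)
        print(name,'c',a,b,'size',w,h,'longdir deg from y',np.degrees(np.arctan(-e[0]/e[1])))
comp((5,110,165),(18,255,255),(170,215,290,250),.256,'slim')
comp((5,110,165),(18,255,255),(170,175,290,218),.256,'deep')
comp((12,20,190),(30,130,255),(360,185,420,232),.048,'wide')
comp((12,20,190),(30,130,255),(310,245,370,285),.048,'narrow')
C=lambda x,y:(310+(x-400)/3.636,180+y/3.636)
for n,ps in dict(wide=[(608,45),(782,48),(782,174),(608,174)],narrow=[(427,267),(596,259),(600,362),(436,370)]).items():
    P=np.array([onz(im,*C(*p),.048) for p in ps])[:,:2];print(n,P.mean(0),P.tolist())
D=lambda x,y:(170+x/3.333,155+y/3.333)
for n,p,z in [('tip',(204,330),.25),('pegtop',(152,82),.24),('posttop',(142,50),.25),('slimpeg',(190,262),.256),('s1',(80,272),.256),('s2',(298,222),.256),('s3',(302,260),.256),('s4',(85,303),.256)]: print(n,onz(im,*D(*p),z))
c=C(470,72);print('bottle',onz(im,*c,.19))
```

```text
slim c 0.5406725406646729 0.10462666302919388 size 0.023503636941313744 0.11851628869771957 longdir deg from y 12.959172
deep c 0.6079538464546204 0.12037555128335953 size 0.034682225435972214 0.11953689903020859 longdir deg from y 13.742818
wide c 0.5947574377059937 -0.25361475348472595 size 0.10897140204906464 0.05803682282567024 longdir deg from y -0.6433478
wide c 0.6374506950378418 -0.2543901205062866 size 0.020990930497646332 0.10968540608882904 longdir deg from y 0.4386392
narrow c 0.4766336977481842 -0.13729995489120483 size 0.06574501097202301 0.10642511397600174 longdir deg from y 3.1130261
wide [ 0.6054 -0.2553] [[0.6466333841948703, -0.20020820659468658], [0.6455970780621126, -0.31170284868611736], [0.5651104838080332, -0.3100535626371973], [0.5643868663472495, -0.19925977717408122]]
narrow [ 0.4758 -0.1396] [[0.5050881736100336, -0.0844036216727771], [0.51073194746454, -0.1910790510470512], [0.4463717694521873, -0.19295194518436332], [0.4408929440111416, -0.08993103368351295]]
tip [0.5056 0.0956 0.25  ]
pegtop [0.643  0.1273 0.24  ]
posttop [0.6592 0.1319 0.25  ]
slimpeg [0.5423 0.1032 0.256 ]
s1 [0.5365 0.1625 0.256 ]
s2 [0.5644 0.045  0.256 ]
s3 [0.5438 0.0426 0.256 ]
s4 [0.5198 0.1595 0.256 ]
bottle [ 0.6125 -0.0913  0.19  ]
```

```bash
python3 -m crank '[[[0,0,-38,0,-1],[0,0,-38,0,-1],[0,0,-38,0,-1],[0,0,-36,0,-1],[-29,-23,0,0.12,-1]]]' 40; python3 -c "
from h import *
s=ctrl.get_state();print(s['position'],s['tool_rot'])
Rm=R.from_rotvec(s['tool_rot']).as_matrix();print(Rm.T@(np.array([.5407,.1046,.33])-s['position']))"
```

```text
time: 0.57
position: [0.2088, 0.597, 0.3801]
tool_rot: [-0.643, -3.071, -0.023]
ft_force: [-2.2, -0.7, 1.1]
grip_width: 0.999
grip_force: 0.0
[0.20881636 0.5970353  0.3801079 ] [-0.64265666 -3.07094842 -0.02280717]
[-0.50181105 -0.31865498  0.04236458]
```

```bash
python3 -m crank '[[[-33,-21,0,0,-1],[-33,-21,0,0,-1],[-33,-21,0,0,-1],[-33,-21,0,0,-1],[-33,-21,0,0,-1],[-33,-21,0,0,-1],[-33,-21,0,0,-1],[-33,-21,0,0,-1],[-33,-21,0,0,-1],[-33,-21,0,0,-1]]]' >/dev/null;  python3 -m crank '[[[-33,-21,0,0,-1],[-33,-21,0,0,-1],[0,0,0,0.12,-1],[0,0,0,0.12,-1],[0,0,0,0.12,-1],[0,0,0,0.12,-1],[0,0,0,0.12,-1],[0,0,0,0.12,-0.1],[0,0,0,0.12,-0.1],[0,0,0,0.08,-0.1]]]'; python3 -c "
from h import *
s=ctrl.get_state();print(s['position'],s['tool_rot'])
Rm=R.from_rotvec(s['tool_rot']).as_matrix();print(Rm, Rm.T@(np.array([.5407,.1046,.33])-s['position']))"
```

```text
time: 2.23
position: [0.4723, 0.1974, 0.3723]
tool_rot: [-1.961, -2.454, 0.001]
ft_force: [-0.4, 0.1, 0.5]
grip_width: 0.853
grip_force: 0.0
[0.47225773 0.19741785 0.37228142] [-1.96122717e+00 -2.45395216e+00  6.84319003e-04]
[[-2.20450424e-01  9.75398083e-01 -4.34962541e-04]
 [ 9.75398174e-01  2.20450351e-01 -2.10100905e-04]
 [-1.09044376e-04 -4.70578502e-04 -9.99999883e-01]] [-0.10561788  0.04631663  0.04227114]
```

```bash
python3 -m crank '[[[-35,15,6,0,-0.1],[-35,15,6,0,-0.1],[-35,16,6,0,-0.1],[0,0,0,0,-0.1],[0,0,0,0,-0.1]]]'; python3 -c "
from h import *
grab('wrist','w1')"
```

```text
time: 2.65
position: [0.5415, 0.1028, 0.3537]
tool_rot: [-1.961, -2.454, 0.003]
ft_force: [0.1, 0.5, -0.2]
grip_width: 0.568
grip_force: 0.0
```

View pics/w1.png

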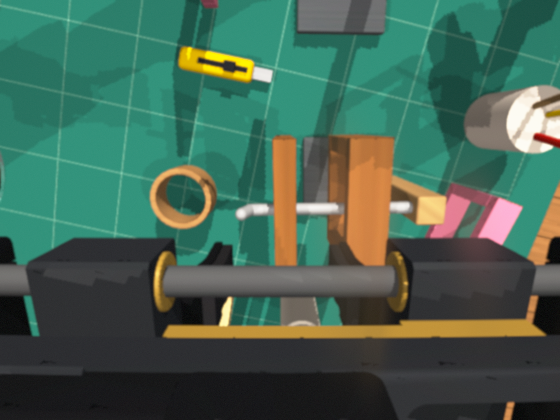

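The wrist view shows the slim rail at columns 273–296 (end at row 137), the deep rail at about 347–392, and the peg at row 209.

Run:
```python
from h import *
np.set_printoptions(precision=4,suppress=True)
im=load('w1');s=ctrl.get_state();Rm=R.from_rotvec(s['tool_rot']).as_matrix()
hsv=cv2.cvtColor(cv2.imread('pics/w1.png'),cv2.COLOR_BGR2HSV)
m=cv2.inRange(hsv,(4,110,110),(18,255,255))
for v in(145,170,195,230,255):
    u=np.where(m[v,262:400])[0]+262; g=np.split(u,np.where(np.diff(u)>3)[0]+1)
    print(v,[(a[0],a[-1],(Rm.T@(onz(im,a[0]-.5,v,.256)-s['position']))[:2],(Rm.T@(onz(im,a[-1]+.5,v,.256)-s['position']))[:2]) for a in g if len(a)>5])
for n,p,z in [('end',(285,137),.256),('pegL',(265,210),.24),('pegR',(320,209),.24)]: print(n,Rm.T@(onz(im,*p,z)-s['position']))
```

```text
145 [(np.int64(273), np.int64(295), array([ 0.0527, -0.0054]), array([0.0527, 0.012 ])), (np.int64(349), np.int64(392), array([0.0526, 0.0523]), array([0.0526, 0.0859]))]
170 [(np.int64(273), np.int64(295), array([ 0.0337, -0.0056]), array([0.0337, 0.0122])), (np.int64(329), np.int64(344), array([0.0336, 0.0377]), array([0.0336, 0.0501])), (np.int64(348), np.int64(391), array([0.0336, 0.0524]), array([0.0336, 0.0866]))]
195 [(np.int64(274), np.int64(295), array([ 0.0141, -0.005 ]), array([0.014 , 0.0123])), (np.int64(329), np.int64(391), array([0.014 , 0.0383]), array([0.0138, 0.0881]))]
230 [(np.int64(275), np.int64(295), array([-0.0147, -0.0044]), array([-0.0147,  0.0125])), (np.int64(336), np.int64(387), array([-0.0148,  0.0449]), array([-0.015 ,  0.0871]))]
255 [(np.int64(275), np.int64(296), array([-0.0362, -0.0046]), array([-0.0362,  0.0135])), (np.int64(354), np.int64(385), array([-0.0364,  0.0606]), array([-0.0366,  0.0871]))]
end [0.0586 0.0041 0.0981]
pegL [-0.0019 -0.0126  0.1141]
pegR [-0.0012  0.0338  0.114 ]
```

```bash
python3 -m crank '[[[10,2,0,0,-0.1],[11,2,20,0,-0.1],[0,0,30,0,-0.1],[0,0,30,0,-0.1],[0,0,22,0,-0.1],[0,0,14,0,-0.1],[0,0,6,0,-0.1],[0,0,0,0,-0.1]]]';  python3 -m crank '[[[0,0,0,0,1],[0,0,0,0,1],[0,0,0,0,1],[0,0,0,0,1],[0,0,0,0,1],[0,0,0,0,1]]]' 40
```

```text
time: 3.37
position: [0.5387, 0.1291, 0.2314]
tool_rot: [-1.949, -2.461, 0.003]
ft_force: [-0.5, 0.9, 0.6]
grip_width: 0.55
grip_force: 0.0
time: 3.87
position: [0.5403, 0.1271, 0.233]
tool_rot: [1.954, 2.459, 0.001]
ft_force: [-0.2, 0.5, 2.6]
grip_width: 0.203
grip_force: 39.9
```

```bash
python3 -m crank '[[[0,0,-6,0,1],[0,0,-10,0,1],[0,0,-12,0,1],[0,0,0,0,1],[0,-12,0,0,1],[0,-18,0,0,1],[0,-20,0,0,1],[0,-18,0,0,1],[0,-8,0,0,1],[0,0,0,0,1]]]'; python3 -c "
from h import *
s=ctrl.get_state();print(s['position']);grab('scene','s2')
Rm=R.from_rotvec(s['tool_rot']).as_matrix();print(Rm)
t=np.radians(3.1);c=np.array([.4765,-.142,0])+.022*np.array([-np.sin(t),np.cos(t),0]);print(c,Rm.T@(c-s['position']))"
```

```text
time: 4.7
position: [0.4652, 0.1097, 0.2612]
tool_rot: [-1.954, -2.46, -0.002]
ft_force: [0.3, -0.7, -1.9]
grip_width: 0.203
grip_force: 39.9
[0.46523833 0.10966353 0.26119317]
[[-2.26246147e-01  9.74069939e-01  6.60130781e-04]
 [ 9.74069362e-01  2.26245040e-01  1.43530157e-03]
 [ 1.24873279e-03  9.67744617e-04 -9.99998752e-01]]
[ 0.47531027 -0.12003219  0.        ] [-0.22634447 -0.04240952  0.26086981]
```

View pics/s2.png

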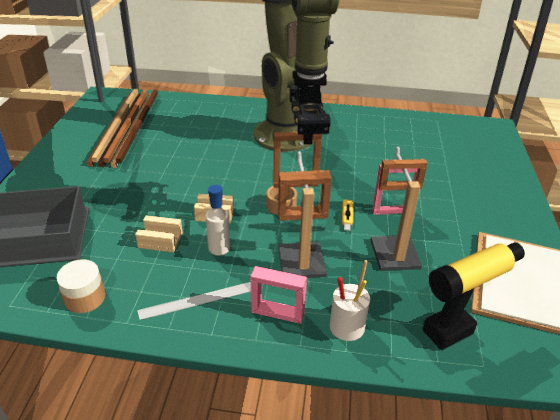

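```bash
python3 -m crank '[[[-20,-4,0,0,1],[-35,-7,0,0,1],[-36,-7,0,0,1],[-36,-7,0,0,1],[-36,-7,0,0,1],[-36,-6,0,0,1],[-26,-4,0,0.06,1],[0,0,0,0.06,1],[0,0,0,0.054,1],[0,0,0,0,1]]]'; python3 -m crank '[[[0,0,0,0,1],[0,0,0,0,1]]]';python3 -c "
from h import *
grab('wrist','w2')"
```

```text
time: 5.58
position: [0.477, -0.1197, 0.2607]
tool_rot: [2.163, 2.277, -0.0]
ft_force: [0.7, 0.8, -1.0]
grip_width: 0.206
grip_force: 39.9
time: 5.75
position: [0.4766, -0.1186, 0.2606]
tool_rot: [2.158, 2.282, -0.0]
ft_force: [-0.9, -0.3, -1.8]
grip_width: 0.201
grip_force: 39.9
```

View pics/w2.png

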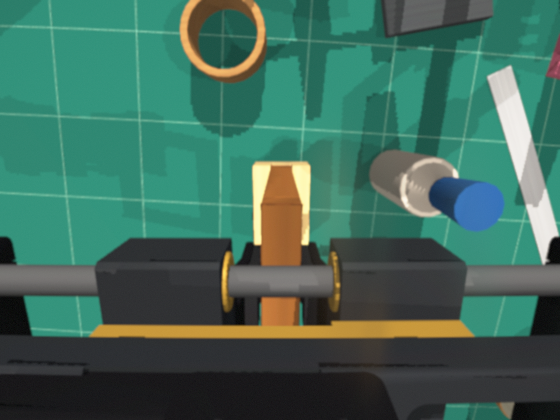

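The narrow block shows under the held frame at columns 253–309, with its near end at row 163. The frame is edge-on and roughly centred on it.

Run:
```python
from h import *
np.set_printoptions(precision=4,suppress=True)
im=load('w2');s=ctrl.get_state();Rm=R.from_rotvec(s['tool_rot']).as_matrix();p=s['position'];print(p,Rm[:2,:2])
hsv=cv2.cvtColor(cv2.imread('pics/w2.png'),cv2.COLOR_BGR2HSV)
m=cv2.inRange(hsv,(12,20,150),(32,170,255))
T=lambda u,v,z:(Rm.T@(onz(im,u,v,z)-p))[:2]
for v in(170,180,190,200,210,220,230):
    u=np.where(m[v,240:320])[0]+240;a,b=T(u[0]-.5,v,.048),T(u[-1]+.5,v,.048);print(v,u[0],u[-1],a,b,(a+b)/2)
c=np.where(m[:,258])[0];c=c[(c>150)&(c<245)];print('end',c[0],T(258,c[0]-.5,.048));c=np.where(m[:,304])[0];c=c[(c>150)&(c<245)];print(c[0],T(304,c[0]-.5,.048))
# frame bottom end corners in view & top
o=cv2.inRange(hsv,(4,110,60),(14,255,255))
for v,z in((166,.126),(170,.127),(200,.2),(204,.285),(225,.285),(235,.285)):
    u=np.where(o[v,255:310])[0]+255;
    if len(u):print('frame',v,u[0],u[-1],T((u[0]+u[-1])/2,v,z))
```

```text
[ 0.4765 -0.1185  0.2606] [[-0.0558  0.9984]
 [ 0.9984  0.0558]]
170 252 310 [ 0.0227 -0.0316] [0.0228 0.0341] [0.0227 0.0013]
180 253 310 [ 0.0115 -0.0307] [0.0115 0.0344] [0.0115 0.0018]
190 253 309 [ 0.0001 -0.0309] [0.0001 0.0335] [0.0001 0.0013]
200 253 309 [-0.0114 -0.0312] [-0.0114  0.0338] [-0.0114  0.0013]
210 253 308 [-0.0232 -0.0314] [-0.0231  0.0329] [-0.0231  0.0007]
220 253 308 [-0.035  -0.0316] [-0.035   0.0331] [-0.035   0.0008]
230 253 308 [-0.0471 -0.0319] [-0.0471  0.0334] [-0.0471  0.0008]
end 162 [ 0.0321 -0.0242]
162 [0.0322 0.0267]
frame 166 272 289 [0.0354 0.0006]
frame 170 271 290 [0.032  0.0006]
frame 200 263 299 [0.0203 0.0008]
frame 204 262 300 [0.0363 0.0005]
frame 225 262 300 [0.0272 0.0005]
frame 235 262 300 [0.0227 0.0006]
```

```bash
python3 -m crank '[[[5,0.5,15,0,1],[0,0,25,0,1],[0,0,25,0,1],[0,0,20,0,1],[0,0,12,0,1],[0,0,8,0,1],[0,0,3,0,1],[0,0,0,0,1],[0,0,0,0,1]]]'; python3 -m crank '[[[0,0,1,0,1],[0,0,1,0,1],[0,0,1,0,1],[0,0,0,0,1]]]'
```

```text
time: 6.55
position: [0.4769, -0.1138, 0.1533]
tool_rot: [2.16, 2.28, 0.001]
ft_force: [-1.1, 0.5, -1.1]
grip_width: 0.2
grip_force: 39.9
time: 6.88
position: [0.4763, -0.1138, 0.1497]
tool_rot: [2.16, 2.281, 0.001]
ft_force: [0.7, 0.7, -1.3]
grip_width: 0.204
grip_force: 39.9
```

```bash
python3 -m crank '[[[0,0,1,0,1],[0,0,1,0,1],[0,0,0,0,1]]]'; python3 -m crank '[[[0,0,1,0,1],[0,0,0,0,1]]]'
```

```text
time: 7.13
position: [0.4771, -0.1138, 0.1492]
tool_rot: [2.16, 2.28, 0.002]
ft_force: [-2.1, 0.3, 8.1]
grip_width: 0.201
grip_force: 39.9
time: 7.3
position: [0.4775, -0.1138, 0.1492]
tool_rot: [2.16, 2.28, 0.004]
ft_force: [-3.3, 1.4, 14.0]
grip_width: 0.202
grip_force: 40.1
```

Contact is at the expected height. I ease off, release and lift clear.

```bash
python3 -m crank '[[[0,0,-2,0,1],[0,0,0,0,0.3],[0,0,0,0,0.2],[0,0,0,0,0.2],[0,0,0,0,0.2],[0,0,0,0,0.2],[0,0,-10,0,0.2],[0,0,-30,0,0.2]]]'; python3 -m crank '[[[0,0,-38,0,0],[0,0,-38,0,-0.3],[0,0,-38,0,-0.3],[0,0,-38,0,-0.3],[0,0,0,0,-0.3]]]'; python3 -c "
from h import *
grab('scene','s3');grab('top','t3')
a=cv2.imread('pics/s3.png')[90:290,120:350];b=cv2.imread('pics/t3.png')[160:300,170:430]
c=np.zeros((560,460,3),np.uint8);c[:300,:345]=cv2.resize(a,(345,300));c[300:548]=cv2.resize(b,(460,248));cv2.imwrite('pics/c3.png',c)
s=ctrl.get_state();p=s['position'];Rm=R.from_rotvec(s['tool_rot']).as_matrix();print(p)
t=np.radians(13.2);d=np.array([.608,.1204,.0])+.024*np.array([-np.sin(t),np.cos(t),0]);print(d,Rm.T@(d-p))"
```

```text
time: 7.97
position: [0.4733, -0.1134, 0.1858]
tool_rot: [-2.157, -2.277, 0.009]
ft_force: [0.8, 0.4, -0.2]
grip_width: 0.398
grip_force: 0.0
time: 8.38
position: [0.4793, -0.1146, 0.3488]
tool_rot: [2.155, 2.274, 0.014]
ft_force: [0.6, -0.3, 0.6]
grip_width: 0.626
grip_force: 0.0
[ 0.47704043 -0.11411501  0.34259754]
[0.60251958 0.14376589 0.        ] [0.25073153 0.13780682 0.34316707]
```

View pics/c3.png

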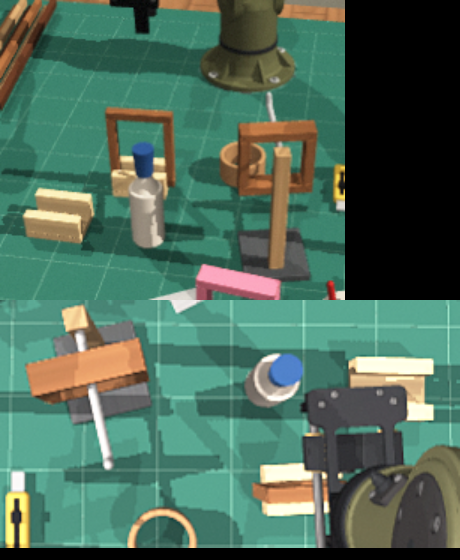

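Slim frame stands in the narrow block (crop at 140,145). Now the deep frame.

```bash
python3 -m crank '[[[16,9,0,0,-0.3],[31,17,0,0,-0.3],[34,19,0,0,-0.3],[34,19,0,0,-0.3],[34,19,0,0,-0.3],[34,19,0,0,-0.3],[34,19,0,0,-0.3],[31,17,0,-0.08,-0.3],[0,0,0,-0.09,-0.3],[0,0,0,0,-0.3]]]'; python3 -m crank '[[[0,0,0,0,-0.3],[0,0,0,0,-0.3]]]'
python3 - <<'E'
from h import *
np.set_printoptions(precision=4,suppress=True)
im=grab('wrist','w3');s=ctrl.get_state();Rm=R.from_rotvec(s['tool_rot']).as_matrix();p=s['position'];print(p,Rm)
hsv=cv2.cvtColor(cv2.imread('pics/w3.png'),cv2.COLOR_BGR2HSV);m=cv2.inRange(hsv,(4,110,110),(18,255,255))
T=lambda u,v,z:(Rm.T@(onz(im,u,v,z)-p))[:2]
for v in(150,170,190,210,230):
    u=np.where(m[v,200:380])[0]+200
    for a in np.split(u,np.where(np.diff(u)>3)[0]+1):
        if len(a)>5:print(v,a[0],a[-1],T(a[0]-.5,v,.256),T(a[-1]+.5,v,.256))
c=np.where(m[:,285])[0];print(c[:3],T(285,c[c>60][0]-.5,.256))
t=np.array([.608,.119,.256])+.024*Rm[:,0];print(Rm.T@(t-p))
E
```

```text
time: 9.32
position: [0.5999, 0.1442, 0.3373]
tool_rot: [-1.949, -2.46, 0.008]
ft_force: [0.1, -0.2, 0.1]
grip_width: 0.654
grip_force: 0.0
time: 9.48
position: [0.6003, 0.1394, 0.3401]
tool_rot: [-1.965, -2.451, 0.002]
ft_force: [-0.0, -0.6, -0.0]
grip_width: 0.65
grip_force: 0.0
[0.6004 0.1394 0.3405] [[-0.2179  0.976  -0.0003]
 [ 0.976   0.2179 -0.0002]
 [-0.0002 -0.0003 -1.    ]]
170 263 308 [ 0.0378 -0.0129] [0.0378 0.0208]
190 263 308 [ 0.023  -0.0131] [0.023  0.0211]
190 314 334 [0.023  0.0248] [0.023  0.0404]
210 264 309 [ 0.0077 -0.0125] [0.0077 0.0222]
210 321 351 [0.0077 0.0305] [0.0077 0.0539]
230 265 308 [-0.008  -0.0119] [-0.008   0.0217]
230 336 342 [-0.008   0.0424] [-0.008   0.0478]
[156 157 158] [0.0483 0.0035]
[0.0025 0.003  0.0845]
```

View pics/w3.png

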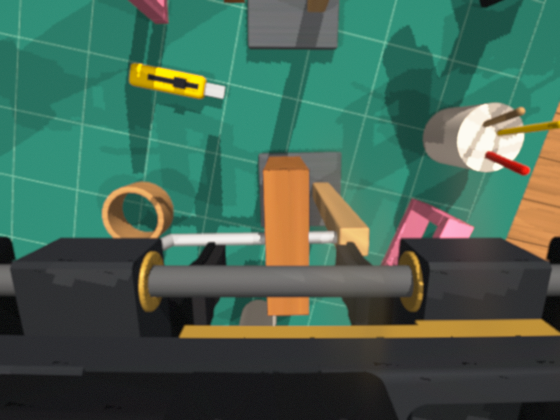

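The wrist view shows the deep rail at columns 263–308, the peg at row 238 and the post top at (350,243). I narrow the opening to clear the post and descend.

```bash
python3 -m crank '[[[4,4.5,0,0,-0.05],[0,0,0,0,-0.05],[0,0,20,0,-0.05],[0,0,30,0,-0.05],[0,0,28,0,-0.05],[0,0,18,0,-0.05],[0,0,9,0,-0.05],[0,0,3,0,-0.05],[0,0,0,0,-0.05],[0,0,0,0,-0.05]]]';  python3 -m crank '[[[0,0,0,0,1],[0,0,0,0,1],[0,0,0,0,1],[0,0,0,0,1],[0,0,0,0,1]]]' 45
```

```text
time: 10.37
position: [0.605, 0.1462, 0.2341]
tool_rot: [1.959, 2.455, 0.003]
ft_force: [0.4, -0.0, -0.1]
grip_width: 0.524
grip_force: 0.0
time: 10.78
position: [0.6045, 0.1464, 0.2336]
tool_rot: [1.959, 2.456, 0.002]
ft_force: [-1.4, 0.8, 4.1]
grip_width: 0.385
grip_force: 44.9
```

```bash
python3 -m crank '[[[0,0,-6,0,1],[0,0,-11,0,1],[0,0,-12,0,1],[0,0,0,0,1],[0,-15,0,0,1],[0,-25,0,0,1],[0,-28,0,0,1],[0,-28,0,0,1],[0,-26,0,0,1],[0,-16,0,0,1]]]'; python3 -m crank '[[[0,0,-20,0,1],[0,0,-30,0,1],[0,0,-20,0,1],[0,0,0,0,1]]]'; python3 -c "
from h import *
s=ctrl.get_state();p=s['position'];Rm=R.from_rotvec(s['tool_rot']).as_matrix();print(Rm)
t=np.radians(.4);c=np.array([.605,-.261,0])+.024*np.array([-np.sin(t),np.cos(t),0]);print(p,Rm.T@(c-p))"
```

```text
time: 11.62
position: [0.4674, 0.1147, 0.2617]
tool_rot: [-1.959, -2.455, 0.0]
ft_force: [-0.8, -0.7, -2.5]
grip_width: 0.388
grip_force: 44.9
time: 11.95
position: [0.4716, 0.1158, 0.3365]
tool_rot: [1.958, 2.452, 0.013]
ft_force: [0.1, 0.1, -2.2]
grip_width: 0.389
grip_force: 44.9
[[-0.22168253  0.97508748  0.00782689]
 [ 0.9751166   0.22165747  0.00394694]
 [ 0.00211373  0.0085071  -0.99996158]]
[0.4716007  0.11579774 0.33646081] [-0.37426584  0.04884992  0.3360982 ]
```

```bash
python3 -m crank '[[[-20,3,0,0,1],[-36,5,0,0,1],[-38,5,0,0,1],[-40,5,0,0,1],[-40,5,0,0,1],[-40,5,0,0,1],[-40,5,0,0,1],[-40,5,0,0,1],[-38,5,0,0,1],[-34,5,0,0,1]]]'; python3 -m crank '[[[-8,1,0,0.06,1],[0,0,0,0.08,1],[0,0,0,0.076,1],[0,0,20,0,1],[0,0,20,0,1],[0,0,0,0,1],[0,0,0,0,1]]]';python3 -c "
from h import *
grab('wrist','w4')"
```

```text
time: 12.78
position: [0.5976, -0.2333, 0.3303]
tool_rot: [-1.96, -2.454, 0.002]
ft_force: [-0.5, 0.4, -2.5]
grip_width: 0.382
grip_force: 44.9
time: 13.37
position: [0.5997, -0.2376, 0.2898]
tool_rot: [-2.21, -2.228, 0.002]
ft_force: [0.1, -0.5, -2.3]
grip_width: 0.387
grip_force: 44.9
```

View pics/w4.png

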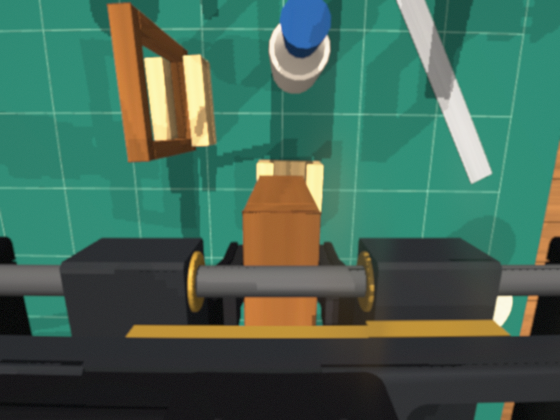

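The wide block shows beyond the frame at columns 257–323, top end at row 161. It looks a few mm to the right of the tool.

Run:
```python
from h import *
np.set_printoptions(precision=4,suppress=True)
im=load('w4');s=ctrl.get_state();Rm=R.from_rotvec(s['tool_rot']).as_matrix();p=s['position'];print(p,Rm[:2,:2])
hsv=cv2.cvtColor(cv2.imread('pics/w4.png'),cv2.COLOR_BGR2HSV)
m=cv2.inRange(hsv,(14,20,185),(32,150,255))
T=lambda u,v,z:(Rm.T@(onz(im,u,v,z)-p))[:2]
for v in(165,170,175,180,190,200):
    u=np.where(m[v,245:335])[0]+245;a,b=T(u[0]-.5,v,.048),T(u[-1]+.5,v,.048);print(v,u[0],u[-1],u[np.r_[False,np.diff(u)>4]],u[:-1][np.diff(u)>4],a,b,(a+b)/2)
for x in(262,316):
    c=np.where(m[:,x])[0];c=c[(c>140)&(c<245)];print('end',c[0],T(x,c[0]-.5,.048))
o=cv2.inRange(hsv,(4,110,60),(14,255,255))
for v,z in((178,.192),(182,.192),(215,.307),(230,.307)):
    u=np.where(o[v,235:330])[0]+235;print('frame',v,u[0],u[-1],T((u[0]+u[-1])/2,v,z))
```

```text
[ 0.6004 -0.2381  0.2913] [[-0.0081  1.    ]
 [ 1.      0.0081]]
165 257 322 [279 292] [274 282] [ 0.0262 -0.0294] [0.0263 0.0496] [0.0262 0.0101]
170 257 322 [279 291 298] [273 282 293] [ 0.0202 -0.0295] [0.0203 0.0498] [0.0202 0.0101]
175 256 322 [306] [272] [ 0.0142 -0.0308] [0.0143 0.05  ] [0.0142 0.0096]
180 306 322 [] [] [0.0082 0.0296] [0.0082 0.0502] [0.0082 0.0399]
190 309 321 [] [] [-0.0041  0.0335] [-0.0041  0.0493] [-0.0041  0.0414]
200 314 321 [] [] [-0.0165  0.0399] [-0.0165  0.0497] [-0.0165  0.0448]
end 160 [ 0.0327 -0.0228]
end 161 [0.0316 0.0417]
frame 178 260 302 [ 0.0307 -0.0001]
frame 182 257 304 [ 0.0276 -0.0005]
frame 215 243 319 [ 0.0303 -0.0002]
frame 230 244 318 [ 0.0233 -0.0002]
```

```bash
python3 -m crank '[[[8,9,15,0,1],[0,0,30,0,1],[0,0,30,0,1],[0,0,25,0,1],[0,0,15,0,1],[0,0,10,0,1],[0,0,0,0,1],[0,0,0,0,1],[0,0,0,0,1]]]';python3 - <<'E'
from h import *
np.set_printoptions(precision=4,suppress=True)
im=grab('wrist','w5');s=ctrl.get_state();Rm=R.from_rotvec(s['tool_rot']).as_matrix();p=s['position'];print(p,Rm[:2,:2])
c=cv2.imread('pics/w5.png');cv2.imwrite('pics/c5.png',cv2.resize(c[100:250,180:380],(800,600)))
T=lambda u,v,z:(Rm.T@(onz(im,u,v,z)-p))[:2]
hsv=cv2.cvtColor(c,cv2.COLOR_BGR2HSV);m=cv2.inRange(hsv,(14,20,185),(32,150,255))
for v in range(110,240,10):
    u=np.where(m[v,200:380])[0]+200
    if len(u):print(v,u[0],u[-1],T(u[0]-.5,v,.048),T(u[-1]+.5,v,.048))
E
```

```text
time: 14.17
position: [0.6106, -0.2306, 0.1681]
tool_rot: [2.211, 2.229, 0.002]
ft_force: [-0.2, 0.3, -3.3]
grip_width: 0.383
grip_force: 44.9
[ 0.6106 -0.2306  0.1684] [[-0.0081  1.    ]
 [ 1.      0.0081]]
180 237 320 [ 0.0253 -0.0368] [0.0253 0.0342]
190 233 326 [ 0.0168 -0.0405] [0.0168 0.0396]
200 233 325 [ 0.0081 -0.0408] [0.0081 0.039 ]
210 233 325 [-0.0008 -0.0411] [-0.0008  0.0393]
220 233 324 [-0.0097 -0.0414] [-0.0097  0.0387]
230 233 323 [-0.0188 -0.0417] [-0.0188  0.0382]
```

View pics/c5.png

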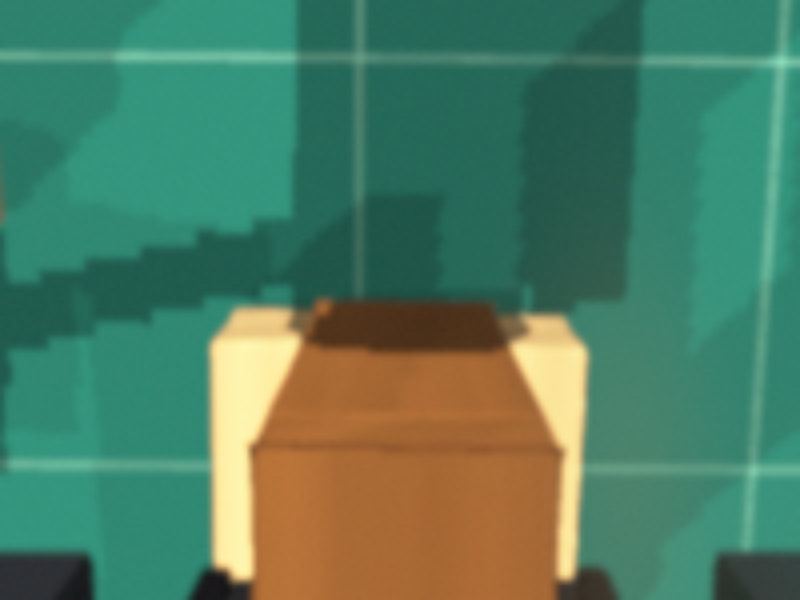

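```bash
python3 -m crank '[[[0,-1,10,0,1],[0,0,15,0,1],[0,0,12,0,1],[0,0,9,0,1],[0,0,6,0,1],[0,0,3,0,1],[0,0,0,0,1],[0,0,0,0,1]]]'; python3 -m crank '[[[0,0,1,0,1],[0,0,1,0,1],[0,0,1,0,1],[0,0,0,0,1]]]'
```

```text
time: 14.88
position: [0.6086, -0.2304, 0.1119]
tool_rot: [2.212, 2.23, 0.0]
ft_force: [0.0, 0.1, -3.0]
grip_width: 0.385
grip_force: 44.9
time: 15.22
position: [0.6089, -0.2306, 0.1099]
tool_rot: [2.212, 2.229, 0.002]
ft_force: [-1.5, 0.7, 3.1]
grip_width: 0.385
grip_force: 44.9
```

Contact is at the expected height. Release and lift.

```bash
python3 -m crank '[[[0,0,0,0,0.1],[0,0,0,0,-0.15],[0,0,0,0,-0.15],[0,0,0,0,-0.15],[0,0,0,0,-0.15],[0,0,0,0,-0.15],[0,0,-10,0,-0.15],[0,0,-30,0,-0.15]]]'; python3 -m crank '[[[0,0,-38,0,-0.15],[0,0,-38,0,-0.15],[0,0,-38,0,-0.15],[0,0,-30,0,-0.15],[38,0,0,0,-0.15],[38,0,0,0,-0.15],[38,0,0,0,-0.15],[38,0,0,0,-0.15],[0,0,0,0,-0.15],[0,0,0,0,-0.15]]]'; python3 -c "
from h import *
grab('scene','s6');grab('top','t6')
a=cv2.imread('pics/s6.png')[90:290,100:450];b=cv2.imread('pics/t6.png')[140:320,40:440]
c=np.zeros((600,525,3),np.uint8);c[:300]=cv2.resize(a,(525,300));c[300:536]=cv2.resize(b,(525,236));cv2.imwrite('pics/c6.png',c)"
```

```text
time: 15.88
position: [0.6057, -0.2287, 0.145]
tool_rot: [-2.207, -2.225, 0.006]
ft_force: [-0.3, 0.2, -0.6]
grip_width: 0.573
grip_force: 0.0
time: 16.72
position: [0.6076, -0.0743, 0.2931]
tool_rot: [-2.205, -2.237, -0.002]
ft_force: [-0.5, -1.4, 0.4]
grip_width: 0.574
grip_force: 0.0
```

View pics/c6.png

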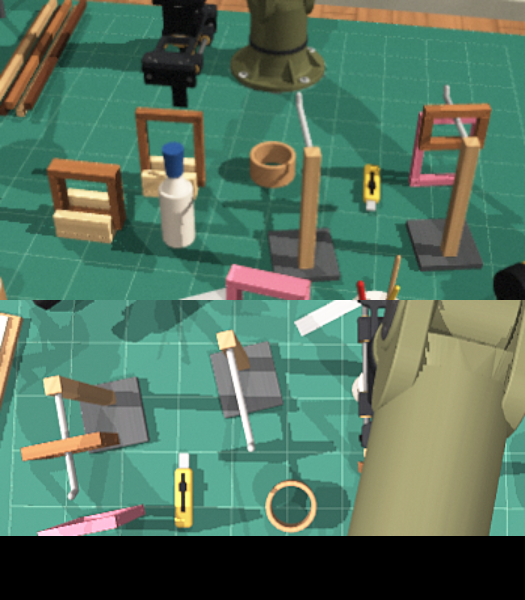

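Both frames stand upright and centred in their blocks, deep at (86,200) and slim at (170,150) in the crop. The bystanders and the wet frame are where they were.

```bash
python3 -c "
from bench import job
print(job.close_job())"
```

```text
the job is handed in; nothing more can be done
None
```

I handed in the job at about 17 s of the 72 s limit: the deep frame stands in the wide groove and the slim frame in the narrow one, with the wet frame and bystanders not visibly moved, but the hand-in call gave no verdict.

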